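Line up the bottles on the tray by height

TASK

Line the three bottles and the vial up by height on the white bottle tray: the tallest on the pad next to the tall end plate, then getting shorter pad by pad, with the vial on the last pad. Stand each one upright on the middle of its own pad and let go of it; do not tip any of them over, and leave the glass beaker standing where it is.

Things in the scene. Friction and masses are not known exactly. Their poses are not given: they have to be found in the camera images.
- bottle_135_mid (a point): Tallest bottle: white, translucent, blue cap, 135 mm tall, body 64 mm in diameter up to about 85 mm above its foot, then a shoulder, cap 39 mm in diameter and 14 mm high; 0.26 kg. It stands free on the bench. Its z axis points up out of the cap; it is round, so its yaw means nothing. The point is on its axis, half-way up. (67.5 mm above its foot)
- bottle_115_mid (a point): Second tallest bottle: amber glass, black cap, 115 mm tall, body 58 mm in diameter up to about 75 mm above its foot, then a shoulder, cap 32 mm in diameter and 12 mm high; 0.31 kg. It stands free on the bench. Its z axis points up out of the cap; it is round, so its yaw means nothing. The point is on its axis, half-way up. (57.5 mm above its foot)
- bottle_78_mid (a point): Small bottle: white, translucent, green cap, 78 mm tall, body 42 mm in diameter up to about 50 mm above its foot, cap 24 mm in diameter and 8 mm high; 0.07 kg. It stands free on the bench. Its z axis points up out of the cap; it is round, so its yaw means nothing. The point is on its axis, half-way up. (39 mm above its foot)
- vial_48_mid (a point): Shortest: screw vial of amber glass with a white cap, 48 mm tall, body 22 mm in diameter up to 36 mm above its foot, cap 18 mm in diameter and 10 mm high; 0.012 kg. It stands free on the bench. Its z axis points up out of the cap; it is round, so its yaw means nothing. The point is on its axis, half-way up. (24 mm above its foot)
- pad_a: One of four like round dark rubber pads, 68 mm across, 3 mm thick, fixed 74 mm apart (centres) in a straight row on a low white tray (92 x 350 mm). Origin: centre of its underside, 6 mm above the bench; its top, where a bottle stands, is 9 mm above the bench. Its y axis runs along the row, within 0.25 rad of the world y axis. Which letter lies where in the row changes: the letters mean no order.
- pad_b: One of four like round dark rubber pads, 68 mm across, 3 mm thick, fixed 74 mm apart (centres) in a straight row on a low white tray (92 x 350 mm). Origin: centre of its underside, 6 mm above the bench; its top, where a bottle stands, is 9 mm above the bench. Its y axis runs along the row, within 0.25 rad of the world y axis. Which letter lies where in the row changes: the letters mean no order.
- pad_c: One of four like round dark rubber pads, 68 mm across, 3 mm thick, fixed 74 mm apart (centres) in a straight row on a low white tray (92 x 350 mm). Origin: centre of its underside, 6 mm above the bench; its top, where a bottle stands, is 9 mm above the bench. Its y axis runs along the row, within 0.25 rad of the world y axis. Which letter lies where in the row changes: the letters mean no order.
- pad_d: One of four like round dark rubber pads, 68 mm across, 3 mm thick, fixed 74 mm apart (centres) in a straight row on a low white tray (92 x 350 mm). Origin: centre of its underside, 6 mm above the bench; its top, where a bottle stands, is 9 mm above the bench. Its y axis runs along the row, within 0.25 rad of the world y axis. Which letter lies where in the row changes: the letters mean no order.
- end_plate: The tall end plate: an upright dark steel plate 70 mm wide and 5 mm thick with a 12 mm round bar along its top edge, 66 mm high in all, fixed across one end of the tray (the other end has a like plate only 12 mm high). At which end it stands changes. Its origin is the middle of its foot, 6 mm above the bench, on the line through the pads' centres, 48 mm beyond the centre of the nearest pad.
- glass_mid (a point): Empty glass beaker, 73 mm in diameter, 94 mm tall, standing free on the bench; not part of the job and to be left where it is. The point is on its axis, half-way up (47 mm above its foot).
Things that resemble listed ones, but are neither listed nor needed, are in the scene too. Leave any green look-alike of the part that bears bottle_135_mid alone.

How it is judged (in metres and radians):
At the end, for the whole second after the job is handed in: Counted from the tall end plate, the 135 mm bottle, the 115 mm bottle, the 78 mm bottle and the 48 mm vial stand on the first, second, third and fourth pad, each upright (within 0.12 rad), its axis within 15 mm of the pad's centre, its foot on the pad (within 6 mm), released and at rest ((horizontal distance between bottle_135_mid and pad_a below 0.015 m or horizontal distance between bottle_135_mid and pad_b below 0.015 m or horizontal distance between bottle_135_mid and pad_c below 0.015 m or horizontal distance between bottle_135_mid and pad_d below 0.015 m) and horizontal distance between bottle_135_mid and end_plate between 0.018 and 0.078 m and height (world z) of bottle_135_mid between 0.0705 and 0.0825 m and angle between each of bottle_135_mid, bottle_115_mid, bottle_78_mid, vial_48_mid's own z axis and vertical below 0.12 rad and linear speed of each of bottle_135, bottle_115, bottle_78, vial_48 below 0.02 m/s and contact force between the fingers and bottle_135 below 0.1 N and (horizontal distance between bottle_115_mid and pad_a below 0.015 m or horizontal distance between bottle_115_mid and pad_b below 0.015 m or horizontal distance between bottle_115_mid and pad_c below 0.015 m or horizontal distance between bottle_115_mid and pad_d below 0.015 m) and horizontal distance between bottle_115_mid and end_plate between 0.092 and 0.152 m and height (world z) of bottle_115_mid between 0.0605 and 0.0725 m and contact force between the fingers and bottle_115 below 0.1 N and (horizontal distance between bottle_78_mid and pad_a below 0.015 m or horizontal distance between bottle_78_mid and pad_b below 0.015 m or horizontal distance between bottle_78_mid and pad_c below 0.015 m or horizontal distance between bottle_78_mid and pad_d below 0.015 m) and horizontal distance between bottle_78_mid and end_plate between 0.166 and 0.226 m and height (world z) of bottle_78_mid between 0.042 and 0.054 m and contact force between the fingers and bottle_78 below 0.1 N and (horizontal distance between vial_48_mid and pad_a below 0.015 m or horizontal distance between vial_48_mid and pad_b below 0.015 m or horizontal distance between vial_48_mid and pad_c below 0.015 m or horizontal distance between vial_48_mid and pad_d below 0.015 m) and horizontal distance between vial_48_mid and end_plate between 0.24 and 0.3 m and height (world z) of vial_48_mid between 0.027 and 0.039 m and contact force between the fingers and vial_48 below 0.1 N); the robot touches nothing.
It fails at once if a bottle or the vial is tipped over (angle between any of bottle_135_mid, bottle_115_mid, bottle_78_mid, vial_48_mid's own z axis and vertical above 1 rad).
It fails at once if the glass beaker is knocked over or pushed more than 30 mm (angle between glass_mid's own z axis and vertical above 0.5 rad or distance of glass_mid from where it was at the start of the episode above 0.03 m).
It also fails if it takes over 104 s, if anything falls off the work surface, if the arm or the gripper's body presses on something with over 40 N, if the wrist force passes 120 N, or if a joint passes its speed limit or range.

ROBOT

A 6-joint arm with a two-finger parallel gripper is mounted at the origin on the work surface; the furniture and walls round the work are solid. World frame = base frame: x ahead of the robot, y to its left, z up, the work surface at z = 0. Lengths are in mm, angles in rad, forces in N, time in s.
With the tool pointing down it reaches from about 300 to 1000 mm from the base axis. Payload 5.1 kg.
Tool frame: the origin (TCP) lies at the very end of the fingers, on their centre line; the grasp point (between the pads) lies 19 mm behind it; z points along the fingers, y is the line along which they close (so a half turn about z gives the same grasp; the last joint's range is limited). The gripper opens to 95 mm and grips with 3 to 60 N. Pads are 20 mm wide; open, the fingers measure 119 mm over their backs; the gripper's body (75 mm by 180 mm) begins 59 mm behind the grasp point.
Start: joints at [-1.248, 0.124, 1.65, -0, 1.367, -0.083], TCP at [256.557, -597.213, 214.656] pointing down, gripper open.
Joint ranges: [-2.61, 2.61], [-1.02, 2.33], [0.03, 2.71], [-1.35, 4.49], [0.32, 2.68], [-2.91, 2.91]. Speed limits (rad/s): [2.57, 2.57, 3.14, 3.14, 3.14, 3.14].

INTERFACE

Orientations are given as a unit quaternion [w, x, y, z].
In Python, from bench import env gives the robot as it stands.
- The arm moves only by the shell command python3 -m handwheel 'ROWS' [OPENING]. ROWS is a JSON object of lists of equal length, an entry for each row: "dp": the shift along the world's x, y, z in m, a list of three; "yaw": the turn about the world's z in degrees. In form: {"dp": [[tx, ty, tz], ...], "yaw": [yaw, ...]}. A call has exactly 8 rows; each row is the pose to reach, as a shift and turn from the pose commanded when the call began; what a row does not reach only later rows make up. A row lasts 1/12 s, in which the tool goes at most 41.7 mm and 7.16 degrees, less where a joint would pass 70% of its speed; a pose out of reach is approached as far as the arm can. A call with a gripper value outside its range is refused whole. OPENING is the closure, from 0 (fully open) to 1 (shut), set as the call begins (- or left out, the last holds). The fingers move at their own pace and stop on an object; the grip force is fixed at half the most. Time passes only in rows, so rows that repeat a pose let the fingers close, or fill a call up. It gives the time, the measured TCP pose, the force, the opening and the grip force at its end, in the units of the state.
- env.read_state(): the state, without advancing time (a new reading comes with each control period).
- env.capture(name): name is "side" or "top"; returns a dict with "color" (420x560x3 uint8, red, green, blue), "camera_matrix" (3x3 intrinsics, pixels), "k1" (the pictures are not rectified: a ray, as slopes to the right and down, at radius r is drawn at 1 + k1 r^2 times it, then the intrinsics apply), "R" (3x3) and "t" (3): a world point X has camera coordinates R X + t. Camera axes: x right, y down, z forward; pixel columns grow to the right and rows downward; lengths in mm; the calibration is good to about 2 mm. A picture is of the moment at which its call begins. There is no depth.
- env.finish_job(): hands the job in; it is judged then, once.
The state is a dict: "time": time; "joint_pos": joint angles; "joint_velocities": joint speeds; "effort": joint torques, N m; "tcp_pos": TCP position; "tool_rot": TCP orientation; "ft_force": force on the tool from outside, world axes, zero at the start; "wrist_torque": the same for the moment, N m; "width": opening from 0.0 (shut) to 1.0 (fully open); "grip_force": force on a finger pad.
Only numpy, scipy, OpenCV 4.12 (cv2) and the standard library are available. Lean on these libraries where they do the work, as an engineer would, in place of code of your own. Each camera call takes 0.05 s, during which the arm holds its last target. There are 200 camera calls.

## Working session

There is one attempt and no reset: what is moved stays moved. The work goes in short steps, Python scripts to look and compute and a shell command to move; the robot and the scene stay as the last step left them, time stands still between calls to the robot, and variables do not carry over. Pictures are saved under pics/ and viewed, at most 14 in all, crops included, and the job is handed in when it is done.

```bash
mkdir -p pics; cat > h.py <<'E'
import numpy as np, cv2
from bench import env
def cap(n,f=None):
    d=env.capture(n)
    if f: cv2.imwrite('pics/'+f,cv2.cvtColor(d['color'],cv2.COLOR_RGB2BGR))
    return d
def ray(d,u,v):
    K=np.array(d['camera_matrix']);R=np.array(d['R']);t=np.array(d['t'])
    dist=np.array([(u-K[0,2])/K[0,0],(v-K[1,2])/K[1,1]]);s=dist.copy()
    for _ in range(30): s=dist/(1+d['k1']*(s@s))
    return -R.T@t, R.T@np.array([s[0],s[1],1.])
def onz(d,u,v,z):
    o,r=ray(d,u,v); return o+r*(z-o[2])/r[2]
def proj(d,X):
    K=np.array(d['camera_matrix']);c=np.array(d['R'])@np.array(X,float)+np.array(d['t']);s=c[:2]/c[2]
    s=s*(1+d['k1']*(s@s)); return np.array([K[0,0]*s[0]+K[0,2],K[1,1]*s[1]+K[1,2]])
E
python3 - <<'E'
from h import *
for n in('top','side'):
    d=cap(n,n+'0.png'); print(n,d['camera_matrix'],d['k1'],-np.array(d['R']).T@np.array(d['t']),d['R'])
print(env.read_state())
E
```

```text
top [[514.81008112   0.         280.43535833]
 [  0.         514.81008112 206.29142871]
 [  0.           0.           1.        ]] -0.04941445002506688 [ 303.18533914   31.05418868 1284.62505058] [[ 1.36064185e-02 -9.99907338e-01  4.25720908e-04]
 [-9.84371089e-01 -1.34697658e-02 -1.75590788e-01]
 [ 1.75580252e-01  1.97009439e-03 -9.84463150e-01]]
side [[380.61444755   0.         281.0303817 ]
 [  0.         380.61444755 213.41909312]
 [  0.           0.           1.        ]] -0.05656739627491184 [299.48517984 820.0862817  562.8130677 ] [[-0.96162492 -0.27436412  0.00135489]
 [-0.14294052  0.49676809 -0.85603123]
 [ 0.23419119 -0.82337464 -0.51692233]]
{'time': 0.1, 'joint_pos': array([-1.24759642e+00,  1.24456553e-01,  1.65151889e+00, -1.55470659e-05,
        1.36749310e+00, -8.25884938e-02]), 'joint_velocities': array([-1.05209685e-03, -1.64045477e-03, -1.79539097e-03,  3.52890795e-06,
        1.63788818e-03,  6.73469258e-04]), 'effort': array([ 6.85528630e-04, -4.18880582e+01, -3.61095858e+01,  7.77279376e-02,
        4.61349695e-02, -6.45610839e-05]), 'tcp_pos': array([ 256.37669835, -596.67993012,  213.51014315]), 'tool_rot': array([-9.30254304e-04,  9.79486737e-01,  2.01506457e-01, -1.20125357e-04]), 'ft_force': array([ 0.05351419,  0.07650739, -0.21609304]), 'wrist_torque': array([-0.04731716, -0.03548907, -0.01037692]), 'grip_force': 0.0, 'width': 1.001516128949158}
```

View pics/top0.png

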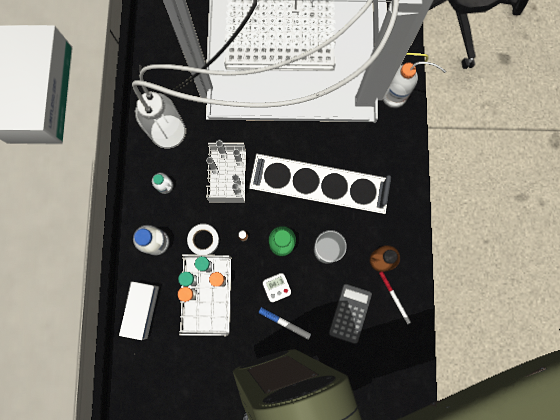

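View pics/side0.png

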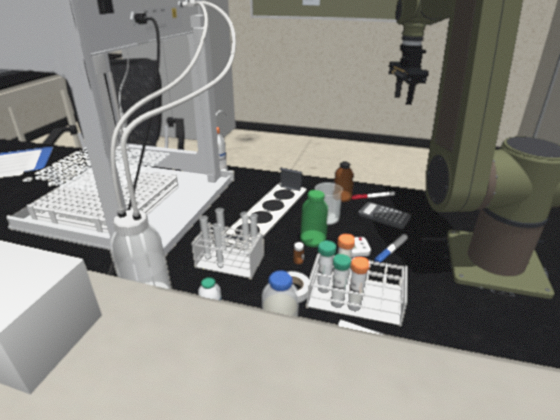

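Candidates at top-view pixels:
- **135 bottle:** white with blue cap (148,239). The look-alikes are the green bottle (282,240) and the wash bottle (160,120).
- **115 bottle:** amber with black cap (385,259). The orange-cap bottle (400,85) is not it.
- **78 bottle:** green cap (162,183). The green-capped tubes (202,264) and (186,279) are not it.
- **Vial:** (243,235).
- **Tall end plate:** right end (386,193), which the side view shows upright at (290,178).

I'll check these choices in one close crop.

```bash
python3 - <<'E'
from h import *
d=cap('top'); c=cv2.cvtColor(d['color'],cv2.COLOR_RGB2BGR)
a=cv2.resize(c[140:280,120:260],None,fx=4,fy=4,interpolation=cv2.INTER_CUBIC)
b=cv2.resize(c[140:280,240:420][:, :],None,fx=4,fy=4,interpolation=cv2.INTER_CUBIC)
cv2.imwrite('pics/a.png',a);cv2.imwrite('pics/b.png',b)
E
```

```text
(no output)
```

View pics/a.png

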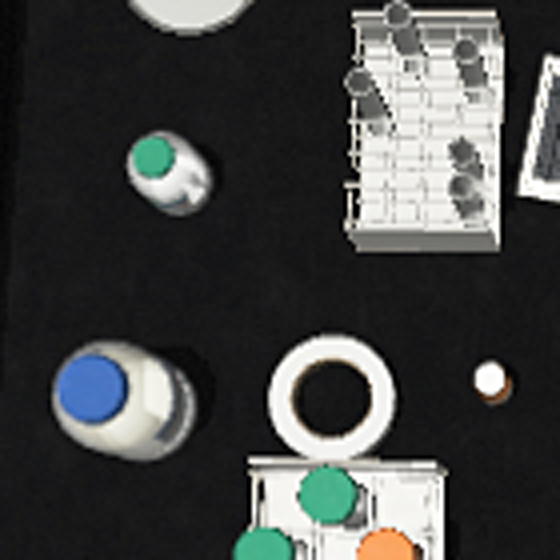

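View pics/b.png

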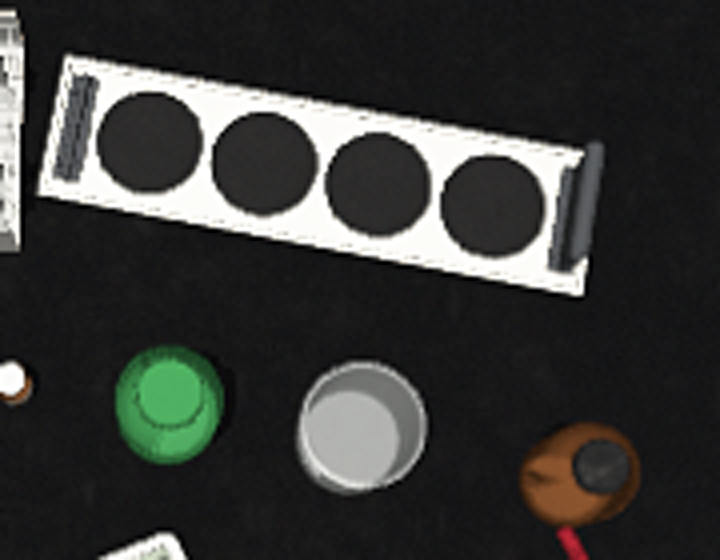

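The crops confirm the choices: the blue cap is at (143,237), the green cap at (158,179), the vial cap at (242,235) and the black cap at (390,256). The tall plate with its bar is at the right end, next to the pad at (363,191).

```bash
python3 - <<'E'
from h import *
d=cap('top'); s=cap('side')
im=d['color']; hsv=cv2.cvtColor(im,cv2.COLOR_RGB2HSV)
P={'b135':(142.75,237,135),'b78':(158.5,179,78),'vial':(242.5,234.75,48),'b115':(390.5,256.5,115),'glassrim':(331,246,94),'greencap':(282.7,238.5,130),'greenfoot':(282.5,241.5,30)}
for i,(u,v) in enumerate([(149,141),(264,163),(378,184),(492,206)]): P['pad%d'%i]=(240+u/4,140+v/4,9)
for k,(u,v,z) in P.items():
    X=onz(d,u,v,z); print(k,X.round(1),'side px of this',proj(s,X).round(1), np.hypot(*X[:2]).round())
q=[onz(d,*P['pad%d'%i][:2],9)[:2] for i in range(4)]
print([np.linalg.norm(q[i+1]-q[i]).round(1) for i in range(3)],np.degrees(np.arctan2(*(q[0]-q[3]))))
# dark pad centroids
g=cv2.cvtColor(im,cv2.COLOR_RGB2GRAY); 
n,l,st,ce=cv2.connectedComponentsWithStats((g<110).astype(np.uint8))
for i in range(1,n):
    if 200<st[i,4]<1200 and 240<ce[i][0]<400 and 150<ce[i][1]<210: print('pad',ce[i]-.0,st[i,4],onz(d,*ce[i],9).round(1))
m=((hsv[...,0]>100)&(hsv[...,0]<125)&(hsv[...,1]>120)).astype(np.uint8); n,l,st,ce=cv2.connectedComponentsWithStats(m)
for i in range(1,n):
    if st[i,4]>60: print('blue',ce[i],st[i,4],onz(d,*ce[i],135).round(1))
m=((hsv[...,0]>65)&(hsv[...,0]<95)&(hsv[...,1]>120)).astype(np.uint8); n,l,st,ce=cv2.connectedComponentsWithStats(m)
for i in range(1,n):
    if st[i,4]>30: print('green',ce[i],st[i,4],onz(d,*ce[i],78).round(1))
c=cv2.cvtColor(s['color'],cv2.COLOR_RGB2BGR)
cv2.imwrite('pics/s1.png',cv2.resize(c[140:330,190:400],None,fx=3.1,fy=3.1,interpolation=cv2.INTER_CUBIC))
E
```

```text
b135 [433.7 342.5 135. ] side px of this [281.8 278. ] 553.0
b78 [581.2 328.3  78. ] side px of this [209.2 282. ] 667.0
vial [452.6 124.3  48. ] side px of this [299.7 245.2] 469.0
b115 [ 399.2 -218.5  115. ] side px of this [345.5 163.2] 455.0
glassrim [423.6 -85.1  94. ] side px of this [329.  188.7] 432.0
greencap [435.5  27.3 130. ] side px of this [317.1 195.5] 436.0
greenfoot [439.5  27.3  30. ] side px of this [313.5 230.2] 440.0
pad0 [610.8  42.8   9. ] side px of this [248. 230.] 612.0
pad1 [597.5 -30.4   9. ] side px of this [261.6 216.7] 598.0
pad2 [ 584.8 -102.8    9. ] side px of this [273.5 204.8] 594.0
pad3 [ 571.6 -175.     9. ] side px of this [284.5 194.2] 598.0
[np.float64(74.4), np.float64(73.5), np.float64(73.4)] 10.201142265493662
pad [276.96441948 175.06367041] 534 [611.3  43.5   9. ]
pad [305.46804511 180.31203008] 532 [598.6 -29.1   9. ]
pad [333.97583643 185.64684015] 538 [ 585.7 -101.5    9. ]
pad [362.63137996 191.07939509] 529 [ 572.7 -174.1    9. ]
blue [142.92410714 236.65625   ] 224 [434.5 342.2 135. ]
blue [268.42957746 314.40140845] 142 [267.3  56.4 135. ]
green [63.81451613 90.33064516] 496 [806.6 581.2  78. ]
green [158.05633803 178.87323944] 71 [581.5 329.4  78. ]
green [281.89747899 240.62016807] 595 [436.4  28.9  78. ]
green [201.82389937 263.35849057] 159 [380.3 215.4  78. ]
green [185.38888889 278.44444444] 180 [344.7 252.5  78. ]
```

View pics/s1.png

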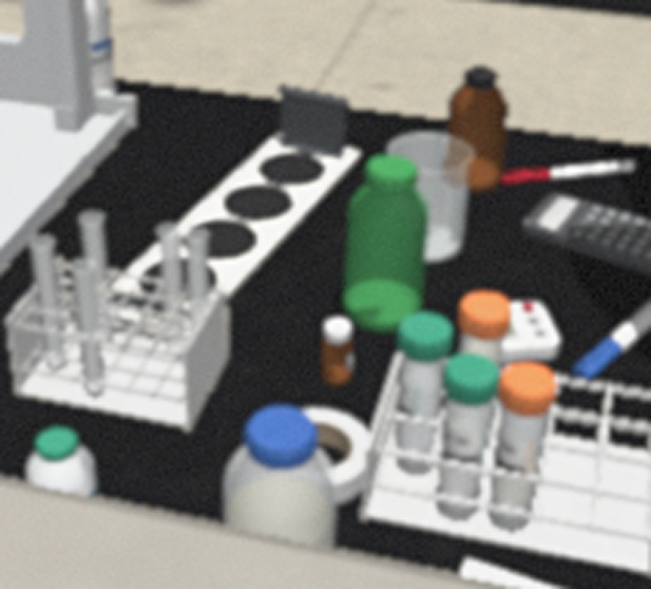

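Everything agrees in both views: pad pitch is 74 mm, heights match the side view, and the wanted order from the tall plate is pads 3, 2, 1, 0 at (572,-174), (585,-102), (598,-29) and (611,43). I'll place from shortest to tallest with the fingers closing across the row. First I'll work out the obstacle positions and the shift to the vial.

```bash
python3 - <<'E'
from h import *
d=cap('top');s=cap('side')
for n,u,v,z in [('wash foot',170,130,30),('wash shoulder',150,105,150),('rackR',228,256,60),('rackR0',230,335,60),('glassrackTL',209,143,60),('glassrackBR',245,200,10),('ring',203,239,20)]+[('tube low',300,104,z) for z in (150,300,450)]+[('bench edge',105,230,z) for z in (0,100,200)]:
    X=onz(d,u,v,z); print(n,z,X.round(0),proj(s,X).round())
st=env.read_state(); R=st['tool_rot'];w,x,y,z=R
print(st['tcp_pos'],np.degrees(np.arctan2(1-2*(x*x+z*z),2*(x*y-w*z))))
E
python3 -m handwheel '{"dp":[[0.01,0.03,0],[0.02,0.07,0],[0.03,0.11,0],[0.04,0.15,0],[0.05,0.19,0],[0.06,0.23,0],[0.07,0.265,0],[0.08,0.30,0]],"yaw":[5,10,15,20,25,30,35,40]}' 0
```

```text
wash foot 30 [721. 318.  30.] [153. 284.]
wash shoulder 150 [741. 341. 150.] [125. 241.]
rackR 60 [400. 157.  60.] [320. 253.]
rackR0 60 [217. 146.  60.] [406. 265.]
glassrackTL 60 [678. 212.  60.] [192. 247.]
glassrackBR 10 [545. 123.  10.] [262. 252.]
ring 20 [444. 224.  20.] [292. 283.]
tube low 150 [748.  -9. 150.] [204. 167.]
tube low 300 [689.  -4. 300.] [219. 113.]
tube low 450 [630.   2. 450.] [238.  47.]
bench edge 0 [465. 476.   0.] [241. 390.]
bench edge 100 [453. 442. 100.] [253. 334.]
bench edge 200 [440. 407. 200.] [266. 271.]
[ 256.49524341 -597.08268915  214.37478429] -66.7492976381997
time: 1.02
tcp_pos: [336.6, -295.4, 214.7]
tool_rot: [0.0, 0.85, 0.526, 0.0]
ft_force: [0.6, 0.1, -0.1]
width: 1.001
grip_force: 0.0
```

```bash
python3 -m handwheel '{"dp":[[0.01,0.035,0],[0.02,0.07,0],[0.03,0.105,0],[0.04,0.14,0],[0.05,0.175,0],[0.06,0.21,0],[0.07,0.245,0],[0.08,0.28,0]],"yaw":[5,10,15,20,25,30,35,35]}' 0 && python3 -m handwheel '{"dp":[[0.01,0.03,-0.02],[0.02,0.06,-0.04],[0.03,0.09,-0.06],[0.036,0.12,-0.08],[0.036,0.14,-0.10],[0.036,0.14,-0.12],[0.036,0.14,-0.13],[0.036,0.14,-0.13]],"yaw":[0,0,0,0,0,0,0,0]}' 0; python3 - <<'E'
from h import *
d=cap('top'); c=cv2.cvtColor(d['color'],cv2.COLOR_RGB2BGR)
s=cap('side'); e=cv2.cvtColor(s['color'],cv2.COLOR_RGB2BGR)
a=cv2.resize(c[180:290,180:310],(520,440),interpolation=cv2.INTER_CUBIC); b=cv2.resize(e[200:310,260:330],(280,440),interpolation=cv2.INTER_CUBIC)
cv2.imwrite('pics/v.png',np.hstack([a,b]))
E
```

```text
time: 1.68
tcp_pos: [416.7, -15.4, 215.1]
tool_rot: [0.001, 0.653, 0.757, 0.0]
ft_force: [0.4, -1.1, -1.1]
width: 0.997
grip_force: 0.0
time: 2.35
tcp_pos: [450.4, 122.6, 81.9]
tool_rot: [-0.002, 0.654, 0.756, -0.002]
ft_force: [0.6, -0.2, 0.1]
width: 0.996
grip_force: 0.0
```

View pics/v.png

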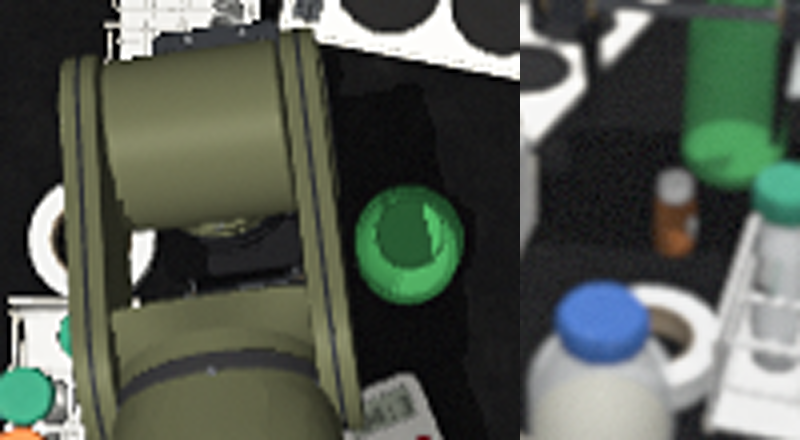

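The side view shows the vial standing free at crop (675,215), with the fingers to its left and right.

```bash
python3 -m handwheel '{"dp":[[0,0,-0.015],[0,0,-0.03],[0,0,-0.045],[0,0,-0.06],[0,0,-0.07],[0,0,-0.075],[0,0,-0.075],[0,0,-0.075]],"yaw":[0,0,0,0,0,0,0,0]}' 0
```

```text
time: 3.12
tcp_pos: [453.3, 122.7, 10.5]
tool_rot: [0.0, 0.655, 0.756, 0.001]
ft_force: [0.1, -0.5, 0.5]
width: 0.999
grip_force: 0.0
```

```bash
for i in 1; do python3 -m handwheel '{"dp":[[0,0.001,-0.002],[0,0.001,-0.002],[0,0.001,-0.002],[0,0.001,-0.002],[0,0.001,-0.002],[0,0.001,-0.002],[0,0.001,-0.002],[0,0.001,-0.002]],"yaw":[0,0,0,0,0,0,0,0]}' 1; done;  python3 -m handwheel '{"dp":[[0,0,0],[0,0,0],[0,0,0],[0,0,0],[0,0,0],[0,0,0],[0,0,0],[0,0,0]],"yaw":[0,0,0,0,0,0,0,0]}' 1
```

```text
time: 3.78
tcp_pos: [452.5, 123.8, 7.7]
tool_rot: [0.0, 0.654, 0.756, -0.0]
ft_force: [0.1, -0.4, 0.3]
width: 0.495
grip_force: 0.0
time: 4.45
tcp_pos: [452.5, 123.8, 7.6]
tool_rot: [-0.0, 0.654, 0.756, -0.0]
ft_force: [0.2, 0.5, 0.2]
width: 0.225
grip_force: 30.0
```

```bash
python3 -m handwheel '{"dp":[[0,0,0.01],[0,0,0.03],[0,0,0.055],[0,0,0.08],[0,-0.01,0.105],[0,-0.025,0.13],[0.01,-0.045,0.145],[0.025,-0.06,0.15]],"yaw":[0,0,0,0,0,-4,-8,-12]}' 1 && python3 -m handwheel '{"dp":[[0.025,-0.01,0],[0.05,-0.022,0],[0.075,-0.022,0],[0.1,-0.022,0],[0.12,-0.022,0],[0.1335,-0.022,-0.015],[0.1335,-0.022,-0.035],[0.1335,-0.022,-0.055]],"yaw":[-4,-6,-6,-6,-6,-6,-6,-6]}' 1 && python3 -m handwheel '{"dp":[[0,0,-0.02],[0,0,-0.04],[0,0,-0.055],[0,0,-0.065],[0,0,-0.07],[0,0,-0.07],[0,0,-0.07],[0,0,-0.07]],"yaw":[0,0,0,0,0,0,0,0]}' 1
```

```text
time: 5.12
tcp_pos: [479.1, 63.1, 162.3]
tool_rot: [0.002, 0.731, 0.683, 0.002]
ft_force: [0.4, 0.2, 0.6]
width: 0.227
grip_force: 30.0
time: 5.78
tcp_pos: [612.6, 41.7, 103.5]
tool_rot: [0.001, 0.765, 0.644, 0.001]
ft_force: [-0.0, 0.1, -0.6]
width: 0.224
grip_force: 30.0
time: 6.45
tcp_pos: [612.1, 41.8, 34.2]
tool_rot: [0.001, 0.765, 0.644, 0.001]
ft_force: [-0.8, -0.3, 0.3]
width: 0.225
grip_force: 30.0
```

```bash
python3 -m handwheel '{"dp":[[-0.001,0.001,-0.004],[-0.001,0.001,-0.008],[-0.001,0.001,-0.012],[-0.001,0.001,-0.014],[-0.001,0.001,-0.016],[-0.001,0.001,-0.016],[-0.001,0.001,-0.016],[-0.001,0.001,-0.016]],"yaw":[0,0,0,0,0,0,0,0]}' 1
```

```text
time: 7.12
tcp_pos: [610.1, 42.8, 16.7]
tool_rot: [0.0, 0.765, 0.644, 0.0]
ft_force: [0.5, 0.1, 0.8]
width: 0.227
grip_force: 30.0
```

Vial is at pad height (16.7, against 16.6 needed). Release, then rise slowly.

```bash
python3 -m handwheel '{"dp":[[0,0,0],[0,0,0],[0,0,0],[0,0,0],[0,0,0],[0,0,0],[0,0,0],[0,0,0]],"yaw":[0,0,0,0,0,0,0,0]}' 0 && python3 -m handwheel '{"dp":[[0,0,0],[0,0,0.005],[0,0,0.02],[0,0,0.045],[0,0,0.075],[0,0,0.105],[0,0,0.135],[0,0,0.165]],"yaw":[0,0,0,0,0,0,0,0]}' 0
```

```text
time: 7.78
tcp_pos: [610.1, 42.8, 16.6]
tool_rot: [0.0, 0.765, 0.644, -0.0]
ft_force: [0.6, -0.1, -0.5]
width: 0.729
grip_force: 0.0
time: 8.45
tcp_pos: [609.9, 42.8, 183.6]
tool_rot: [0.0, 0.765, 0.644, 0.0]
ft_force: [0.7, 0.1, 0.1]
width: 1.0
grip_force: 0.0
```

```bash
python3 -m handwheel '{"dp":[[-0.005,0.03,0],[-0.01,0.065,0],[-0.015,0.1,0],[-0.02,0.135,0],[-0.025,0.17,0],[-0.029,0.205,0],[-0.029,0.24,0],[-0.029,0.27,0]],"yaw":[7,14,21,28,35,42,49,55]}' 0 && python3 -m handwheel '{"dp":[[0,0.01,-0.01],[0,0.015,-0.03],[0,0.015,-0.05],[0,0.015,-0.07],[0,0.015,-0.085],[0,0.015,-0.09],[0,0.015,-0.09],[0,0.015,-0.09]],"yaw":[0,0,0,0,0,0,0,0]}' 0
python3 - <<'E'
from h import *
d=cap('top'); c=cv2.cvtColor(d['color'],cv2.COLOR_RGB2BGR)
s=cap('side'); e=cv2.cvtColor(s['color'],cv2.COLOR_RGB2BGR)
a=cv2.resize(c[120:230,110:240],(520,440),interpolation=cv2.INTER_CUBIC); b=cv2.resize(e[190:300,180:250],(280,440),interpolation=cv2.INTER_CUBIC)
cv2.imwrite('pics/w.png',np.hstack([a,b]))
E
```

```text
time: 9.12
tcp_pos: [580.5, 315.1, 182.3]
tool_rot: [0.0, 0.378, 0.926, 0.0]
ft_force: [-0.3, -0.4, -0.9]
width: 1.0
grip_force: 0.0
time: 9.78
tcp_pos: [581.5, 327.5, 92.1]
tool_rot: [0.0, 0.381, 0.925, 0.0]
ft_force: [0.1, 0.2, 0.6]
width: 1.001
grip_force: 0.0
```

View pics/w.png

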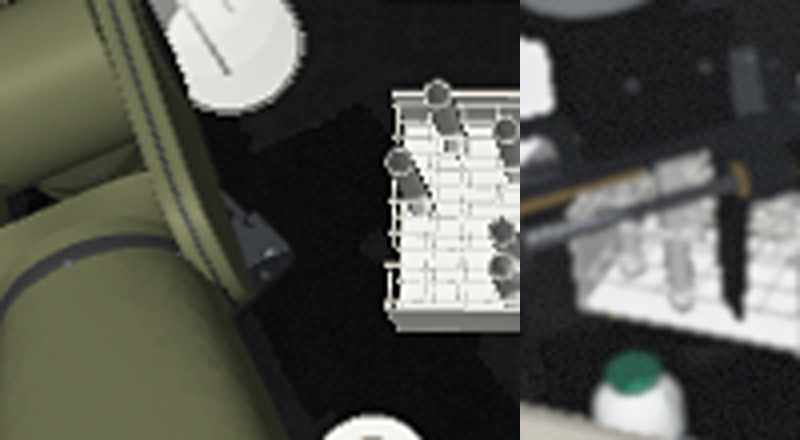

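The hand's lower end at (290,250) clears the glass rack, whose left edge is at crop 390. The green cap at (635,372) is between the fingers, so I'll lower.

```bash
python3 -m handwheel '{"dp":[[0,0.001,-0.015],[0,0.001,-0.03],[0,0.001,-0.045],[0,0.001,-0.06],[0,0.001,-0.07],[0,0.001,-0.075],[0,0.001,-0.075],[0,0.001,-0.075]],"yaw":[0,0,0,0,0,0,0,0]}' 0 && python3 -m handwheel '{"dp":[[0,0,0],[0,0,0],[0,0,0],[0,0,0],[0,0,0],[0,0,0],[0,0,0],[0,0,0]],"yaw":[0,0,0,0,0,0,0,0]}' 1;  python3 -m handwheel '{"dp":[[0,0,0],[0,0,0],[0,0,0],[0,0,0],[0,0,0],[0,0,0],[0,0,0],[0,0,0]],"yaw":[0,0,0,0,0,0,0,0]}' 1
```

```text
time: 10.55
tcp_pos: [581.0, 328.8, 16.2]
tool_rot: [-0.0, 0.381, 0.925, -0.0]
ft_force: [0.3, 0.3, 1.2]
width: 1.003
grip_force: 0.0
time: 11.22
tcp_pos: [581.1, 328.8, 16.7]
tool_rot: [0.0, 0.381, 0.925, 0.0]
ft_force: [0.3, -0.4, 0.2]
width: 0.494
grip_force: 0.0
time: 11.88
tcp_pos: [581.1, 328.8, 16.7]
tool_rot: [0.0, 0.381, 0.925, 0.0]
ft_force: [-0.3, -0.8, -0.4]
width: 0.43
grip_force: 30.0
```

```bash
python3 -m handwheel '{"dp":[[0,0,0.01],[0,0,0.03],[0,0,0.055],[0,0,0.085],[0,0,0.115],[0,-0.01,0.14],[0,-0.03,0.155],[0,-0.06,0.16]],"yaw":[0,0,0,0,0,-5,-10,-15]}' 1 && python3 -m handwheel '{"dp":[[0,-0.035,0],[0,-0.07,0],[0,-0.105,0],[0.005,-0.14,0],[0.01,-0.175,0],[0.017,-0.21,0],[0.017,-0.245,0],[0.017,-0.275,0]],"yaw":[-5,-10,-15,-20,-25,-30,-35,-40]}' 1 && python3 -m handwheel '{"dp":[[0,-0.015,-0.01],[0,-0.023,-0.03],[0,-0.023,-0.055],[0,-0.023,-0.08],[0,-0.023,-0.105],[0,-0.023,-0.12],[0,-0.023,-0.13],[0,-0.023,-0.13]],"yaw":[0,0,0,0,0,0,0,0]}' 1
```

```text
time: 12.55
tcp_pos: [582.6, 270.4, 181.9]
tool_rot: [0.002, 0.499, 0.867, 0.003]
ft_force: [0.1, -0.4, -0.4]
width: 0.427
grip_force: 30.0
time: 13.22
tcp_pos: [597.8, -8.5, 177.3]
tool_rot: [0.0, 0.766, 0.643, -0.0]
ft_force: [0.7, -0.5, -1.0]
width: 0.427
grip_force: 30.0
time: 13.88
tcp_pos: [596.1, -29.0, 44.3]
tool_rot: [-0.002, 0.765, 0.644, -0.002]
ft_force: [0.1, 0.4, -1.1]
width: 0.432
grip_force: 30.0
```

```bash
python3 -m handwheel '{"dp":[[0.001,0,-0.005],[0.001,0,-0.01],[0.001,0,-0.014],[0.001,0,-0.017],[0.001,0,-0.0195],[0.001,0,-0.0195],[0.001,0,-0.0195],[0.001,0,-0.0195]],"yaw":[0,0,0,0,0,0,0,0]}' 1
```

```text
time: 14.55
tcp_pos: [599.3, -29.2, 27.4]
tool_rot: [0.0, 0.765, 0.644, 0.0]
ft_force: [-0.3, 0.2, 0.4]
width: 0.432
grip_force: 30.0
```

```bash
python3 -m handwheel '{"dp":[[-0.001,0,-0.001],[-0.001,0,-0.001],[-0.001,0,-0.001],[-0.001,0,-0.001],[-0.001,0,-0.001],[-0.001,0,-0.001],[-0.001,0,-0.001],[-0.001,0,-0.001]],"yaw":[0,0,0,0,0,0,0,0]}' 1 && python3 -m handwheel '{"dp":[[0,0,0],[0,0,0],[0,0,0],[0,0,0],[0,0,0],[0,0,0],[0,0,0],[0,0,0]],"yaw":[0,0,0,0,0,0,0,0]}' 0 && python3 -m handwheel '{"dp":[[0,0,0],[0,0,0],[0,0,0],[0,0,0.01],[0,0,0.035],[0,0,0.065],[0,0,0.1],[0,0,0.135]],"yaw":[0,0,0,0,0,0,0,0]}' 0 && python3 -m handwheel '{"dp":[[0,0,0.02],[0,0,0.04],[-0.01,-0.01,0.05],[-0.025,-0.03,0.05],[-0.05,-0.055,0.05],[-0.075,-0.085,0.05],[-0.1,-0.115,0.05],[-0.125,-0.14,0.05]],"yaw":[0,0,0,0,0,0,0,0]}' 0
```

```text
time: 15.22
tcp_pos: [598.1, -29.2, 26.2]
tool_rot: [0.0, 0.765, 0.644, 0.0]
ft_force: [-0.1, -0.7, -0.5]
width: 0.428
grip_force: 30.0
time: 15.88
tcp_pos: [598.1, -29.2, 26.2]
tool_rot: [0.0, 0.765, 0.644, 0.0]
ft_force: [-0.4, 0.0, 0.5]
width: 0.933
grip_force: 0.0
time: 16.55
tcp_pos: [597.5, -29.1, 162.9]
tool_rot: [-0.0, 0.765, 0.644, -0.0]
ft_force: [1.9, -0.8, 1.2]
width: 1.0
grip_force: 0.0
time: 17.22
tcp_pos: [471.8, -170.5, 212.1]
tool_rot: [0.001, 0.765, 0.645, 0.0]
ft_force: [-0.2, 0.0, 0.1]
width: 0.998
grip_force: 0.0
```

```bash
python3 -m handwheel '{"dp":[[-0.02,-0.015,0],[-0.045,-0.03,0],[-0.065,-0.045,-0.01],[-0.073,-0.048,-0.03],[-0.073,-0.048,-0.05],[-0.073,-0.048,-0.065],[-0.073,-0.048,-0.07],[-0.073,-0.048,-0.07]],"yaw":[0,0,0,0,0,0,0,0]}' 0
python3 - <<'E'
from h import *
d=cap('top'); c=cv2.cvtColor(d['color'],cv2.COLOR_RGB2BGR)
s=cap('side'); e=cv2.cvtColor(s['color'],cv2.COLOR_RGB2BGR)
b=cv2.resize(e[120:240,210:390],(720,480),interpolation=cv2.INTER_CUBIC)
cv2.imwrite('pics/x.png',b)
for P in [(399.2,-218.5,115),(399.2,-218.5,0)]: print(proj(s,P))
E
```

```text
time: 17.88
tcp_pos: [399.2, -216.7, 140.2]
tool_rot: [-0.001, 0.765, 0.644, -0.0]
ft_force: [-1.0, 0.5, -0.5]
width: 0.995
grip_force: 0.0
[345.48277385 163.19674038]
[342.22064741 197.68957219]
```

View pics/x.png

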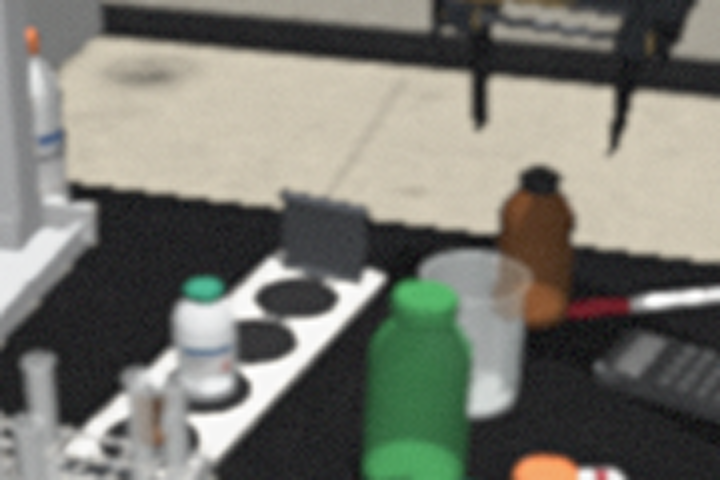

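The 78 bottle is standing at (205,345), and the vial is seen behind the rack tubes at (155,420). The fingers at (480,125) and (615,150) straddle the amber bottle at (540,240). Descend and grip.

```bash
python3 -m handwheel '{"dp":[[0,-0.001,-0.015],[0,-0.001,-0.035],[0,-0.001,-0.055],[0,-0.001,-0.075],[0,-0.001,-0.088],[0,-0.001,-0.096],[0,-0.001,-0.096],[0,-0.001,-0.096]],"yaw":[0,0,0,0,0,0,0,0]}' 0 && python3 -m handwheel '{"dp":[[0,0,0],[0,0,0],[0,0,0],[0,0,0],[0,0,0],[0,0,0],[0,0,0],[0,0,0]],"yaw":[0,0,0,0,0,0,0,0]}' 1;  python3 -m handwheel '{"dp":[[0,0,0],[0,0,0],[0,0,0],[0,0,0],[0,0,0],[0,0,0],[0,0,0],[0,0,0]],"yaw":[0,0,0,0,0,0,0,0]}' 1
```

```text
time: 18.65
tcp_pos: [400.8, -218.6, 46.1]
tool_rot: [0.001, 0.765, 0.645, 0.0]
ft_force: [0.5, -0.2, 0.3]
width: 0.999
grip_force: 0.0
time: 19.32
tcp_pos: [400.6, -218.5, 45.5]
tool_rot: [0.001, 0.765, 0.644, 0.0]
ft_force: [2.7, -1.7, -0.6]
width: 0.603
grip_force: 30.0
time: 19.98
tcp_pos: [400.4, -218.4, 45.5]
tool_rot: [0.0, 0.765, 0.644, 0.0]
ft_force: [3.2, -0.5, 1.7]
width: 0.603
grip_force: 30.0
```

```bash
python3 -m handwheel '{"dp":[[0,0,0.008],[0,0,0.025],[0,0,0.05],[0,0,0.075],[0,0,0.1],[0.005,0,0.12],[0.015,0.01,0.135],[0.035,0.02,0.14]],"yaw":[0,0,0,0,0,0,0,0]}' 1 && python3 -m handwheel '{"dp":[[0.02,0.015,0],[0.045,0.03,0],[0.07,0.045,0],[0.095,0.06,0],[0.12,0.075,0],[0.14,0.09,0],[0.15,0.0965,-0.01],[0.15,0.0965,-0.025]],"yaw":[0,0,0,0,0,0,0,0]}' 1 && python3 -m handwheel '{"dp":[[0,0,-0.02],[0,0,-0.04],[0,0,-0.06],[0,0,-0.075],[0,0,-0.085],[0,0,-0.09],[0,0,-0.09],[0,0,-0.09]],"yaw":[0,0,0,0,0,0,0,0]}' 1
```

```text
time: 20.65
tcp_pos: [434.1, -198.4, 187.1]
tool_rot: [0.0, 0.765, 0.644, -0.001]
ft_force: [1.1, -0.5, -2.6]
width: 0.6
grip_force: 30.0
time: 21.32
tcp_pos: [586.3, -100.1, 160.2]
tool_rot: [-0.0, 0.764, 0.645, -0.0]
ft_force: [-0.8, 0.2, -3.7]
width: 0.604
grip_force: 30.0
time: 21.98
tcp_pos: [585.0, -101.8, 70.4]
tool_rot: [-0.0, 0.765, 0.644, -0.0]
ft_force: [-0.5, -0.6, -2.0]
width: 0.603
grip_force: 30.0
```

```bash
python3 -m handwheel '{"dp":[[0,0,-0.004],[0,0,-0.008],[0,0,-0.012],[0,0,-0.015],[0,0,-0.0155],[0,0,-0.0155],[0,0,-0.0155],[0,0,-0.0155]],"yaw":[0,0,0,0,0,0,0,0]}' 1
```

```text
time: 22.65
tcp_pos: [585.0, -101.7, 54.6]
tool_rot: [-0.0, 0.765, 0.644, -0.0]
ft_force: [-0.0, -0.7, -2.5]
width: 0.601
grip_force: 30.0
```

```bash
python3 -m handwheel '{"dp":[[0,0,0],[0,0,0],[0,0,0],[0,0,0],[0,0,0],[0,0,0],[0,0,0],[0,0,0]],"yaw":[0,0,0,0,0,0,0,0]}' 0 && python3 -m handwheel '{"dp":[[0,0,0],[0,0,0],[0,0,0.005],[0,0,0.02],[0,0,0.05],[0,0,0.085],[0,0,0.12],[0,0.01,0.15]],"yaw":[0,0,0,0,0,0,0,0]}' 0 && python3 -m handwheel '{"dp":[[-0.01,0.02,0.015],[-0.03,0.045,0.02],[-0.05,0.075,0.02],[-0.07,0.11,0.02],[-0.085,0.145,0.02],[-0.1,0.18,0.02],[-0.115,0.215,0.02],[-0.13,0.25,0.02]],"yaw":[0,0,0,0,0,0,0,0]}' 0 && python3 -m handwheel '{"dp":[[-0.01,0.035,0],[-0.02,0.07,0],[-0.021,0.105,0],[-0.021,0.14,0],[-0.021,0.17,0],[-0.021,0.184,-0.02],[-0.021,0.184,-0.045],[-0.021,0.184,-0.06]],"yaw":[0,0,0,0,0,0,0,0]}' 0
python3 - <<'E'
from h import *
s=cap('side'); e=cv2.cvtColor(s['color'],cv2.COLOR_RGB2BGR)
cv2.imwrite('pics/y.png',cv2.resize(e[130:310,200:400],(667,600),interpolation=cv2.INTER_CUBIC))
E
```

```text
time: 23.32
tcp_pos: [585.1, -101.7, 54.7]
tool_rot: [0.0, 0.765, 0.644, 0.0]
ft_force: [0.0, -0.0, -0.3]
width: 1.0
grip_force: 0.0
time: 23.98
tcp_pos: [585.4, -92.8, 207.6]
tool_rot: [0.001, 0.765, 0.644, 0.0]
ft_force: [0.9, -0.2, -0.3]
width: 0.998
grip_force: 0.0
time: 24.65
tcp_pos: [454.0, 159.7, 225.3]
tool_rot: [0.0, 0.765, 0.644, 0.001]
ft_force: [0.5, 0.3, -0.1]
width: 0.997
grip_force: 0.0
time: 25.32
tcp_pos: [433.1, 343.0, 162.9]
tool_rot: [-0.0, 0.764, 0.645, -0.001]
ft_force: [-0.8, -0.3, -1.3]
width: 0.999
grip_force: 0.0
```

View pics/y.png

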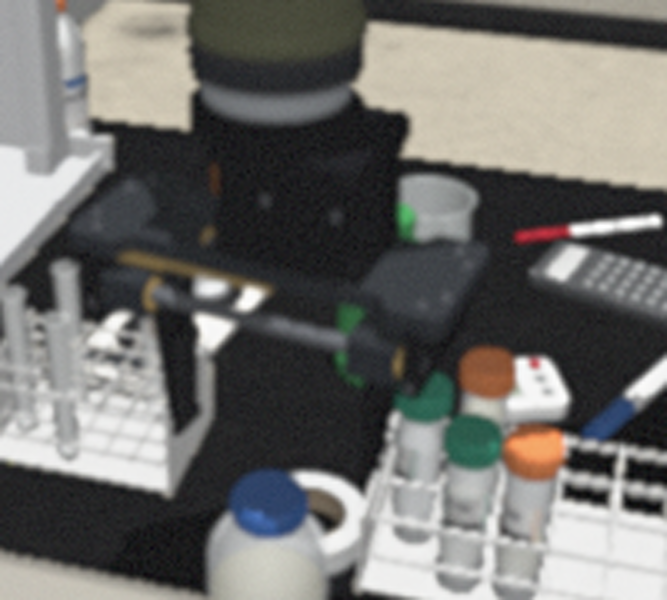

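The left finger is at (180,400) and the right one sits behind the tube caps near (415,375). The blue cap at (270,500) lies between them, so descend gently to TCP 62, which leaves about 5 mm under the palm.

```bash
python3 -m handwheel '{"dp":[[0.001,-0.001,-0.015],[0.001,-0.001,-0.03],[0.001,-0.001,-0.045],[0.001,-0.001,-0.06],[0.001,-0.001,-0.075],[0.001,-0.001,-0.085],[0.001,-0.001,-0.085],[0.001,-0.001,-0.085]],"yaw":[0,0,0,0,0,0,0,0]}' 0 && python3 -m handwheel '{"dp":[[0,0,-0.004],[0,0,-0.008],[0,0,-0.012],[0,0,-0.015],[0,0,-0.016],[0,0,-0.016],[0,0,-0.016],[0,0,-0.016]],"yaw":[0,0,0,0,0,0,0,0]}' 0
```

```text
time: 26.03
tcp_pos: [435.1, 341.2, 79.9]
tool_rot: [-0.0, 0.765, 0.644, -0.0]
ft_force: [0.0, 0.7, 0.2]
width: 0.999
grip_force: 0.0
time: 26.7
tcp_pos: [435.2, 341.4, 63.8]
tool_rot: [0.0, 0.765, 0.644, 0.0]
ft_force: [0.2, 0.3, -0.6]
width: 0.998
grip_force: 0.0
```

```bash
python3 -m handwheel '{"dp":[[0,0.001,-0.002],[0,0.001,-0.002],[0,0.001,-0.002],[0,0.001,-0.002],[0,0.001,-0.002],[0,0.001,-0.002],[0,0.001,-0.002],[0,0.001,-0.002]],"yaw":[0,0,0,0,0,0,0,0]}' 1;  python3 -m handwheel '{"dp":[[0,0,0],[0,0,0],[0,0,0],[0,0,0],[0,0,0],[0,0,0],[0,0,0],[0,0,0]],"yaw":[0,0,0,0,0,0,0,0]}' 1
```

```text
time: 27.37
tcp_pos: [435.4, 342.3, 61.8]
tool_rot: [0.0, 0.765, 0.644, 0.0]
ft_force: [0.4, 0.9, -0.7]
width: 0.664
grip_force: 30.0
time: 28.03
tcp_pos: [435.2, 342.4, 61.8]
tool_rot: [0.0, 0.765, 0.644, 0.0]
ft_force: [1.6, -0.2, 0.5]
width: 0.661
grip_force: 30.0
```

```bash
python3 -m handwheel '{"dp":[[0,0,0.008],[0,0,0.025],[0,0,0.05],[0,0,0.08],[0,0,0.11],[0,0,0.14],[0,-0.005,0.16],[0,-0.02,0.17]],"yaw":[0,0,0,0,0,0,0,0]}' 1 && python3 -m handwheel '{"dp":[[0.005,-0.025,0],[0.01,-0.055,0],[0.015,-0.085,0],[0.02,-0.115,0],[0.025,-0.145,0],[0.03,-0.175,0],[0.035,-0.205,0],[0.04,-0.235,0]],"yaw":[0,0,0,0,0,0,0,0]}' 1 && python3 -m handwheel '{"dp":[[0.01,-0.03,0],[0.02,-0.06,0],[0.03,-0.09,0],[0.045,-0.12,0],[0.06,-0.15,0],[0.075,-0.18,0],[0.085,-0.21,0],[0.092,-0.235,0]],"yaw":[0,0,0,0,0,0,0,0]}' 1 && python3 -m handwheel '{"dp":[[0.005,-0.018,0],[0.005,-0.026,-0.01],[0.005,-0.026,-0.03],[0.005,-0.026,-0.055],[0.005,-0.026,-0.08],[0.005,-0.026,-0.1],[0.005,-0.026,-0.11],[0.005,-0.026,-0.11]],"yaw":[0,0,0,0,0,0,0,0]}' 1
```

```text
time: 28.7
tcp_pos: [435.5, 323.8, 235.6]
tool_rot: [-0.0, 0.764, 0.645, 0.002]
ft_force: [0.9, -0.0, -1.7]
width: 0.655
grip_force: 30.0
time: 29.37
tcp_pos: [474.0, 86.1, 231.1]
tool_rot: [-0.001, 0.765, 0.645, -0.001]
ft_force: [-0.3, 0.5, -2.8]
width: 0.666
grip_force: 30.0
time: 30.03
tcp_pos: [566.9, -149.3, 230.9]
tool_rot: [-0.001, 0.765, 0.644, -0.0]
ft_force: [-0.0, -0.2, -2.5]
width: 0.662
grip_force: 30.0
time: 30.7
tcp_pos: [569.1, -171.9, 117.4]
tool_rot: [-0.004, 0.764, 0.645, -0.002]
ft_force: [-0.8, -0.1, -1.6]
width: 0.661
grip_force: 30.0
```

```bash
python3 -m handwheel '{"dp":[[0,0,0],[0,0,-0.005],[0,0,-0.015],[0,0,-0.025],[0,0,-0.032],[0,0,-0.036],[0,0,-0.036],[0,0,-0.036]],"yaw":[0,0,0,0,0,0,0,0]}' 1
python3 - <<'E'
from h import *
s=cap('side'); e=cv2.cvtColor(s['color'],cv2.COLOR_RGB2BGR)
cv2.imwrite('pics/z.png',cv2.resize(e[120:270,200:370],(680,600),interpolation=cv2.INTER_CUBIC))
E
```

```text
time: 31.37
tcp_pos: [571.8, -173.7, 85.1]
tool_rot: [-0.0, 0.765, 0.644, -0.0]
ft_force: [-0.0, 0.8, -2.3]
width: 0.659
grip_force: 30.0
```

View pics/z.png

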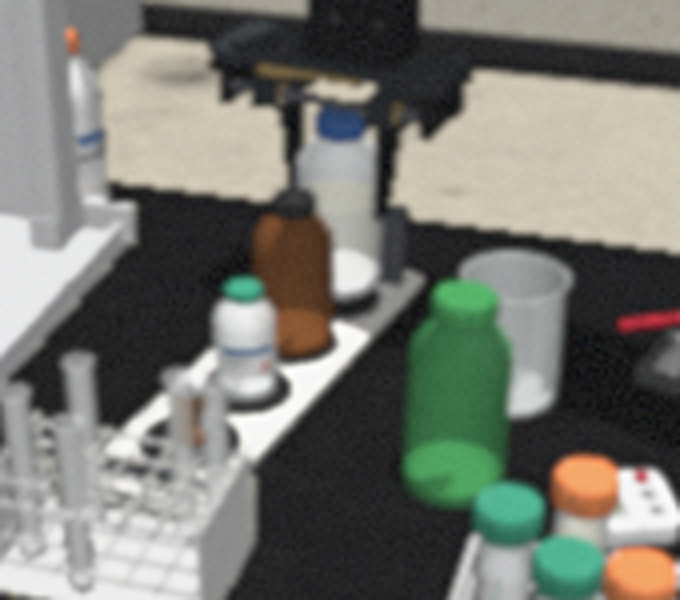

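The amber (295,280), the small bottle (247,345) and the vial (195,415) stand on their pads. The white bottle hangs upright over the pad by the tall plate at (340,220). Lower it the last 14 mm.

```bash
python3 -m handwheel '{"dp":[[0,-0.001,-0.004],[0,-0.001,-0.007],[0,-0.001,-0.01],[0,-0.001,-0.012],[0,-0.001,-0.0135],[0,-0.001,-0.0135],[0,-0.001,-0.0135],[0,-0.001,-0.0135]],"yaw":[0,0,0,0,0,0,0,0]}' 1
```

```text
time: 32.08
tcp_pos: [572.2, -174.7, 72.3]
tool_rot: [0.0, 0.765, 0.644, 0.0]
ft_force: [1.0, 0.2, -1.7]
width: 0.662
grip_force: 30.0
```

```bash
python3 -m handwheel '{"dp":[[0,0,-0.0005],[0,0,-0.001],[0,0,-0.0015],[0,0,-0.0015],[0,0,-0.0015],[0,0,-0.0015],[0,0,-0.0015],[0,0,-0.0015]],"yaw":[0,0,0,0,0,0,0,0]}' 1 && python3 -m handwheel '{"dp":[[0,0,0],[0,0,0],[0,0,0],[0,0,0],[0,0,0],[0,0,0],[0,0,0],[0,0,0]],"yaw":[0,0,0,0,0,0,0,0]}' 0 && python3 -m handwheel '{"dp":[[0,0,0],[0,0,0],[0,0,0.005],[0,0,0.02],[0,0,0.045],[0,0,0.08],[0,0,0.115],[0,0,0.15]],"yaw":[0,0,0,0,0,0,0,0]}' 0 && python3 -m handwheel '{"dp":[[-0.02,-0.01,0.02],[-0.05,-0.04,0.02],[-0.08,-0.075,0.02],[-0.11,-0.11,0.02],[-0.14,-0.145,0.02],[-0.165,-0.18,0.02],[-0.18,-0.215,0.02],[-0.19,-0.25,0.02]],"yaw":[0,0,0,0,0,0,0,0]}' 0 && python3 -m handwheel '{"dp":[[-0.005,-0.03,0],[-0.01,-0.06,0],[-0.015,-0.09,0],[-0.02,-0.12,0],[-0.02,-0.14,0],[-0.02,-0.15,0],[-0.02,-0.15,0],[-0.02,-0.15,0]],"yaw":[0,0,0,0,0,0,0,0]}' 0
python3 - <<'E'
from h import *
d=cap('top'); c=cv2.cvtColor(d['color'],cv2.COLOR_RGB2BGR)
s=cap('side'); e=cv2.cvtColor(s['color'],cv2.COLOR_RGB2BGR)
for (x,y,h) in [(572.7,-174.1,144),(585.7,-101.5,124),(598.6,-29.1,87),(611.3,43.5,57)]:
    for d_,im in((d,c),(s,e)):
        p=proj(d_,(x,y,h)).round().astype(int); im[p[1],p[0]]=(255,0,255)
a=cv2.resize(c[140:270,240:410],(523,400),interpolation=cv2.INTER_NEAREST); b=cv2.resize(e[140:250,225:300],(273,400),interpolation=cv2.INTER_NEAREST)
cv2.imwrite('pics/f.png',np.hstack([a,b]))
E
```

```text
time: 32.75
tcp_pos: [572.2, -174.7, 70.8]
tool_rot: [0.0, 0.765, 0.644, 0.0]
ft_force: [-0.4, -0.6, -1.3]
width: 0.662
grip_force: 30.0
time: 33.42
tcp_pos: [572.1, -174.7, 70.6]
tool_rot: [-0.0, 0.765, 0.644, -0.0]
ft_force: [0.7, -1.1, 0.5]
width: 1.0
grip_force: 0.0
time: 34.08
tcp_pos: [571.7, -174.5, 222.4]
tool_rot: [-0.0, 0.765, 0.644, -0.0]
ft_force: [0.5, -0.4, 0.2]
width: 1.0
grip_force: 0.0
time: 34.75
tcp_pos: [382.1, -420.2, 241.6]
tool_rot: [0.001, 0.765, 0.644, -0.0]
ft_force: [0.8, 0.2, 0.5]
width: 0.997
grip_force: 0.0
time: 35.42
tcp_pos: [364.1, -568.5, 240.5]
tool_rot: [-0.0, 0.765, 0.644, 0.0]
ft_force: [-0.3, -0.0, -0.8]
width: 1.001
grip_force: 0.0
```

View pics/f.png

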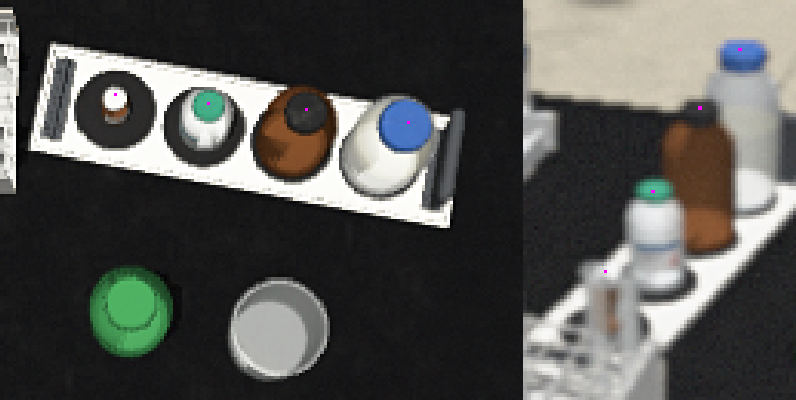

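The expected top-centre marks fall on the middle of all four caps, within 1 to 2 px (under 5 mm): vial (115,95), green (208,104), black (306,110) and blue (407,122). The beaker has not moved, so I'll hand in.

```bash
python3 -c "
from bench import env; print(env.finish_job())"
```

```text
the job is handed in; nothing more can be done
None
```

The job is handed in: from the tall end plate, the 135, 115 and 78 mm bottles and then the vial stand upright near the middle of their pads and released, at about 35 s of 104 s, with the beaker untouched; no verdict was returned.

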